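# Clear the shaft end and hold a snap ring open at its groove

## Task

Clear the packing offcut off the end of the upright shaft into the small waste bin. Then take the snap-ring pliers from their stand by the handles, keep the handles squeezed fully together so that the ring on the tips stays open, and lower the ring over the shaft until all of it is level with the groove. Finish holding it there in the gripper, handles still squeezed, the ring around the shaft in the groove's height without resting on or pressing against the shaft; leave the tip boxes and the petri dish where they are.

Things in the scene. Friction and masses are not known exactly. Their poses are not given: they have to be found in the camera images.
- offcut_center (a point): Centre of a loose rigid white packing-foam offcut, 36 (x) x 34 (y) x 32 mm high, about 25 g, lying on the shaft's end, perhaps some mm off-centre. Lower 18 mm: full plan; above it a step 36 (x) x 22 (y) mm, shifted 4 mm to -y. The point is on its vertical axis, 15 mm above its underside; z up.
- bin_rim (a point): Centre of the mouth of a fixed round grey open waste bin, 120 mm outer diameter at the rim, tapering to 96 mm at the foot, 90 mm high, wall 3 mm. The point is 90 mm above the worktop.
- stub: Fixed axle stub: a 100 x 100 x 12 mm dark steel plate on the worktop with a 48 mm flange (up to 26 mm height) and an upright steel shaft 26 mm in diameter that ends 100 mm above the worktop. Origin at the plate's underside on the shaft's axis, z up.
- groove (a point): Middle of the groove on the shaft's axis: 67 mm above the worktop, 33 mm below the shaft's end. The groove is 14 mm high (60 to 74 mm) and 20 mm in diameter. z up.
- shaft_top (a point): Centre of the shaft's end, 100 mm above the worktop, 33 mm above the groove's middle.
- stand: Fixed stand of the pliers: plate 110 x 70 x 10 mm with two posts 68 mm apart along its x, whose open notches (16 mm wide, 10 mm deep, floor 105 mm above the worktop) carry the ends of the pliers' cross-bar; the pliers lift straight out upwards. Origin at its underside, z up.
- pliers: Snap-ring pliers, 200 g, loose, upright in the stand. Origin on the pivot, 110 mm above the worktop at the start; z up to the handles, x along the cross-bar (84 x 12 x 10 mm, at the pivot), y: handles close and jaws spread along it. Handles above the pivot, jaws with the ring below: squeezing the handles spreads the jaws. The jaws leave over 38 mm between them from 28 mm below the pivot to the ring.
- pliers_grip (a point): Midway between the two handle pads, 60 mm above the pivot, axes as the pliers. The grey pads are 18 mm wide (x), 52 mm tall (36 to 88 mm above the pivot); over their outer faces 52 mm along y at rest, 41 mm fully squeezed, then parallel and upright. About 4 N per pad starts the movement, 8 N reaches the stop; a firm grip of 20 to 60 N holds them at the stop.
- ring_center (a point): Centre of the snap ring on the jaw tips, 90 mm below the pivot, 150 mm below pliers_grip, axes as the pliers. Two arcs of 5 mm thick round wire, one fixed to each jaw tip, lying level; inner radius 11 mm at rest, too small for the shaft; fully squeezed, each arc stands 8 mm farther out along y and the ring clears the shaft by about 4 mm.
- lever_left (a joint): Squeeze angle of the lever on the +y side: 0 at rest, 0.089 rad fully squeezed (stop); a spring returns it to 0.
- lever_right (a joint): Squeeze angle of the lever on the -y side: 0 at rest, 0.089 rad fully squeezed (stop); a spring returns it to 0.
- tip_box_2: Bystander: yellow tip box, 89 x 122 x 50 mm, loose on the worktop; origin at its underside.
- tip_box_3: Bystander: dark grey tip box, 89 x 122 x 50 mm, loose on the worktop; origin at its underside.
- petri_3: Bystander: petri dish, 60 mm wide, 14 mm high, loose on the worktop; origin at its underside.

How it is judged:
By the outcome, as a careful person would: the job done as asked, in the order asked, and still so for the second after the job is handed in, while the arm keeps its last pose, push and grip.
It also fails if it takes over 56 s, if anything falls off the work surface, if the arm or the gripper's body presses on something with over 40 N, if the wrist force passes 120 N, or if a joint passes its speed limit or range.

## Robot

A 7-joint arm with a two-finger parallel gripper is mounted at the origin on a cart in front of the work surface, level with it; the furniture and walls round the work are solid. World frame = base frame: x ahead of the robot, y to its left, z up, the work surface at z = 0. Lengths are in m, angles in rad, forces in N, time in s.
With the tool pointing down it reaches from about 0.4 to 0.85 m from the base axis. Payload 10.4 kg.
Tool frame: the origin (TCP) lies midway between the tips of the shut fingers; the grasp point (between the pads) lies 19 mm behind it; z points along the fingers, y is the line along which they close (so a half turn about z gives the same grasp; the last joint's range is limited). The gripper opens to 87 mm and grips with 3 to 60 N. Pads are 19 mm wide; open, the fingers measure 117 mm over their backs; the gripper's body (75 mm by 190 mm) begins 51 mm behind the grasp point.
Start: joints at [-1.22, 0.332, -0.065, 1.46, 0.022, 1.35, -0.088], TCP at [0.228, 0.582, 0.198] pointing down, gripper open.
Joint ranges: [-2.6, 2.6], [-0.5, 2.12], [-1.47, 1.34], [0.16, 2.42], [-1.27, 4.41], [0.06, 2.06], [-2.6, 2.6]. Speed limits (rad/s): [2.22, 2.22, 2.79, 2.79, 3.14, 3.14, 3.14].

## Interface

Orientations are given as a unit quaternion [x, y, z, w].
In Python, from bench import r gives the robot as it stands.
- The arm moves only by the tool arm_command, never from a script. Its arguments are lists of equal length, an entry for each row: "xyz": the shift along the world's x, y, z in m, a list of three; "rot": the turn, a rotation vector about the world's x, y, z in rad, a list of three. In form: {"xyz": [[tx, ty, tz], ...], "rot": [[ax, ay, az], ...]}. A call has 1 to 20 rows; each row is the pose to reach, as a shift and turn from the pose commanded when the call began; what a row does not reach only later rows make up. A row lasts 1/12 s, in which the tool goes at most 41.7 mm and 7.16 degrees, less where a joint would pass 70% of its speed; a pose out of reach is approached as far as the arm can. A call with a gripper value outside its range is refused whole. "grip" is the opening, from 0 (shut) to 1 (fully open), set as the call begins (left out, the last holds). The fingers move at their own pace and stop on an object; "squeeze" is the grip in N (left out, the last holds). Time passes only in rows, so rows that repeat a pose let the fingers close. It gives the time, the measured TCP pose, the force, the opening and the grip force at its end, in the units of the state.
- r.read_state(): the state, without advancing time (a new reading comes with each control period).
- r.camera(name): name is "side" or "top" or "wrist"; returns the picture (384x512x3 uint8, red, green, blue); there is no depth.
- r.camera_model(name): a dict with "fx", "fy", "cx", "cy" (pixels), "k1" (the pictures are not rectified: a ray, as slopes to the right and down, at radius r is drawn at 1 + k1 r^2 times it, then the intrinsics apply), "T" (4x4, takes a point from camera to world coordinates). Camera axes: x right, y up, looking along -z (the intrinsics and any distortion apply to the point x, -y, -z); pixel columns grow to the right and rows downward; lengths in m; the calibration is good to about 2 mm. A picture is of the moment at which its call begins: read the wrist's pose just before it. camera_model takes no time and is no camera call; for the wrist camera it gives the pose at the moment of the call.
- r.close_job(): hands the job in; it is judged then, once.
Trained networks look in the newest picture that a camera, given by its name, has taken for a name from the list of things; names that differ only in an ending like _2 or _b are one class to them, and where a whole thing is asked for, a point or a joint stands for the part that bears it (a point fixed in the world has none). Each returns a list of dicts, best first, with "conf" (0 to 1); they miss things now and then, are a little off and sometimes report something else, mostly with a low value. They report only what shows in the picture. A call takes as long as a camera call.
- r.look_for(label, camera): "at" ([x, y, z] in m, in the coordinates of the camera as it stood for that picture, good to about 4 mm: the middle of the surface that is visible of it).
- r.spot_point(label, camera): "at" ([x, y, z] in m, in the coordinates of the camera as it stood for that picture, good to about 4 mm: a listed point, or the origin of a listed thing).
The state is a dict: "time": time; "joint_positions": joint angles; "joint_vel": joint speeds; "joint_torque": joint torques, N m; "ee_pos": TCP position; "eef_rot": TCP orientation; "ft_force": force on the tool from outside, world axes, zero at the start; "torque": the same for the moment, N m; "width": finger opening in m; "grip_force": force on a finger pad.
Only numpy, scipy, OpenCV 4.12 (cv2) and the standard library are available. Lean on these libraries where they do the work, as an engineer would, in place of code of your own. Each camera call takes 0.05 s, during which the arm holds its last target. There are 200 camera calls.

## Working session

There is one attempt and no reset: what is moved stays moved. The work goes in short steps, Python scripts to look and compute and a tool call to move; the robot and the scene stay as the last step left them, time stands still between calls to the robot, and variables do not carry over. Pictures are saved under pics/ and viewed, at most 10 in all, crops included, and the job is handed in when it is done.

Besides the shell and the picture viewer there is one more tool, called after "Call:" as name(argument=value, ...) on one line, values as JSON. arm_command: Moves the arm, as the interface text tells. Its arguments: {"type":"object","properties":{"xyz":{"type":"array"},"rot":{"type":"array"},"grip":{"type":"number"},"squeeze":{"type":"number"}},"required":["xyz","rot"]}

```bash
ls; mkdir -p pics
cat > h.py <<'E'
import numpy as np, cv2
from bench import r
from scipy.spatial.transform import Rotation as R
np.set_printoptions(precision=4,suppress=True)
def W(cam,p,T=None):
    T=np.array(r.camera_model(cam)["T"]) if T is None else T
    return T[:3,:3]@np.array(p)+T[:3,3]
def ray(cam,u,v,T=None):
    m=r.camera_model(cam);T=np.array(m["T"]) if T is None else T
    x,y=(u-m["cx"])/m["fx"],(v-m["cy"])/m["fy"];a,b=x,y
    for _ in range(20):
        k=1+m["k1"]*(a*a+b*b);a,b=x/k,y/k
    return T[:3,3],T[:3,:3]@np.array([a,-b,-1.])
def atz(cam,u,v,z,T=None):
    o,d=ray(cam,u,v,T);return o+d*(z-o[2])/d[2]
def proj(cam,p,T=None):
    m=r.camera_model(cam);T=np.array(m["T"]) if T is None else T
    q=T[:3,:3].T@(np.array(p)-T[:3,3]);a,b=q[0]/-q[2],-q[1]/-q[2]
    k=1+m["k1"]*(a*a+b*b);return np.array([m["cx"]+m["fx"]*a*k,m["cy"]+m["fy"]*b*k])
def snap(cam,name):
    im=r.camera(cam);cv2.imwrite(f"pics/{name}.png",cv2.cvtColor(im,cv2.COLOR_RGB2BGR));return im
E
python3 - <<'E'
from h import *
s=r.read_state();print(s["time"],s["ee_pos"],s["eef_rot"],s["width"])
for c in("top","side"):
    snap(c,c+"0")
    for n in("offcut_center","bin_rim","stub","groove","shaft_top","stand","pliers","pliers_grip","ring_center","tip_box_2","petri_3"):
        for d in r.spot_point(n,c)[:3]: print(c,n,W(c,d["at"]),round(d["conf"],2))
print(r.read_state()["time"])
E
python3 -c "
import cv2,numpy as np
cv2.imwrite('pics/both.png',cv2.resize(np.vstack([cv2.imread('pics/top0.png'),cv2.imread('pics/side0.png')]),(400,600)))"
```

```text
pics
0.0 [0.2281 0.5814 0.1971] [ 0.1858  0.9826 -0.0007 -0.0001] 0.08674777611169157
top offcut_center [ 0.4969 -0.2713  0.0903] 0.6
top offcut_center [ 0.4728 -0.0188  0.1161] 0.54
top bin_rim [ 0.4967 -0.2727  0.0884] 0.93
top bin_rim [0.5275 0.2331 0.0185] 0.48
top stub [ 0.4702 -0.0163  0.0082] 0.61
top groove [ 0.4702 -0.0163  0.0696] 0.69
top shaft_top [ 0.4744 -0.0212  0.1028] 0.96
top stand [0.5292 0.2287 0.0016] 0.84
top pliers [0.5279 0.2334 0.1112] 0.61
top pliers_grip [0.5274 0.2335 0.1717] 0.62
top ring_center [0.527  0.2297 0.0177] 0.66
top ring_center [ 0.642   0.0775 -0.001 ] 0.64
top tip_box_2 [0.6454 0.0771 0.0013] 0.73
top tip_box_2 [ 0.4666 -0.0181  0.0055] 0.57
top petri_3 [0.564  0.4142 0.0015] 0.75
side offcut_center [ 0.4986 -0.2776  0.0888] 0.71
side offcut_center [ 0.4791 -0.0181  0.1138] 0.69
side offcut_center [ 0.5288  0.2331 -0.0064] 0.63
side bin_rim [ 0.4974 -0.2767  0.0882] 0.9
side stub [ 0.471  -0.0205 -0.005 ] 0.73
side groove [ 0.4702 -0.0196  0.0659] 0.77
side shaft_top [ 0.4694 -0.0221  0.099 ] 0.62
side stand [ 0.5307  0.232  -0.0059] 0.8
side pliers [0.5343 0.2289 0.1096] 0.93
side pliers_grip [0.5277 0.2329 0.1647] 0.69
side ring_center [0.5306 0.2325 0.0184] 0.9
side tip_box_2 [ 0.6212 -0.1176  0.0001] 0.93
side tip_box_2 [ 0.6494  0.0787 -0.0032] 0.7
side petri_3 [0.5639 0.4118 0.0023] 0.47
1.2
```

View pics/top0.png

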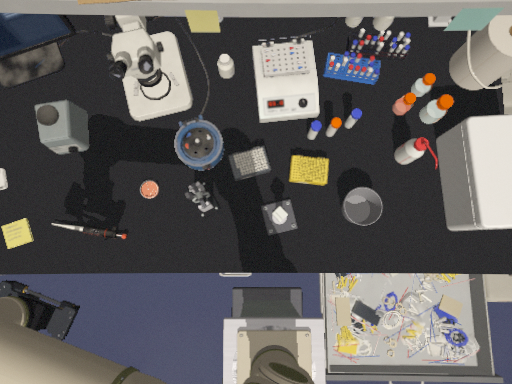

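View pics/side0.png

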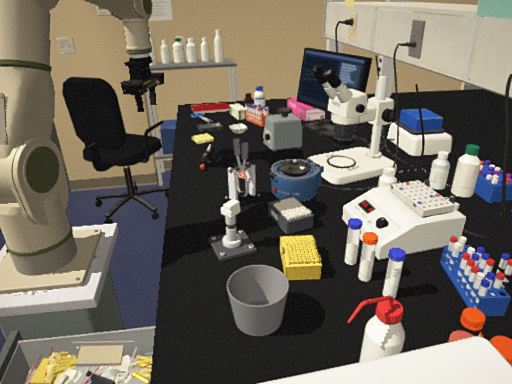

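```bash
python3 - <<'E'
from h import *
s=r.read_state();T=np.array(r.camera_model("wrist")["T"]);q=R.from_quat(s["eef_rot"]).as_matrix()
print(q.round(3));print(q.T@(T[:3,3]-s["ee_pos"]),(q.T@T[:3,:3]).round(3)); print(r.camera_model("wrist"))
E
python3 -c "
import cv2
a=cv2.imread('pics/top0.png')[165:235,175:320];b=cv2.imread('pics/side0.png')[130:260,200:320]
import numpy as np
a=cv2.resize(a,(580,280),interpolation=3);b=cv2.resize(b,(290,314),interpolation=3)
c=np.zeros((600,580,3),np.uint8);c[:280]=a;c[280:594,:290]=b;cv2.imwrite('pics/z.png',c)"
```

```text
[[-0.931  0.365  0.   ]
 [ 0.365  0.931  0.   ]
 [ 0.     0.    -1.   ]]
[ 0.066  -0.0006 -0.1864] [[-0.001  0.97   0.242]
 [ 1.     0.001  0.   ]
 [ 0.     0.242 -0.97 ]]
{'fx': 303.2795395306805, 'fy': 303.2795395306805, 'cx': 250.88946927197026, 'cy': 184.9983644098282, 'k1': -0.03541843434643819, 'T': array([[ 0.3665, -0.9027, -0.2255,  0.1666],
       [ 0.9304,  0.3556,  0.0889,  0.6054],
       [-0.    , -0.2424,  0.9702,  0.3844],
       [ 0.    ,  0.    ,  0.    ,  1.    ]])}
```

View pics/z.png

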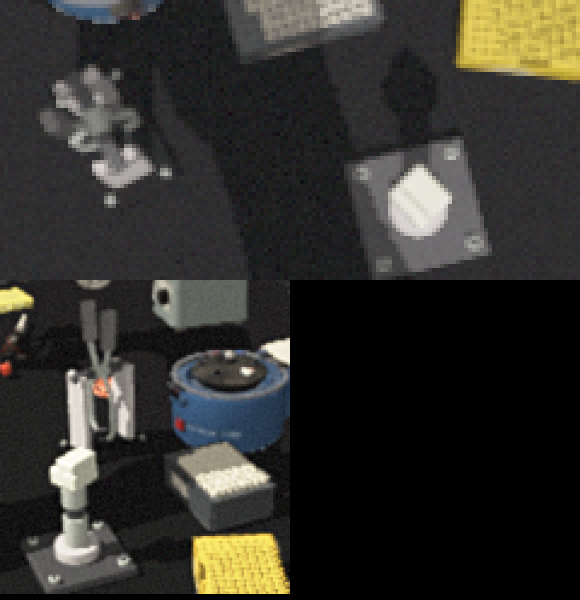

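Call:
arm_command(xyz=[[0.0,0.0,0.04],[0.01,-0.02,0.08],[0.02,-0.05,0.1],[0.04,-0.09,0.11],[0.06,-0.13,0.12],[0.07,-0.17,0.12],[0.09,-0.21,0.12],[0.1,-0.25,0.12],[0.11,-0.29,0.12],[0.12,-0.33,0.12],[0.13,-0.37,0.12],[0.14,-0.41,0.12],[0.15,-0.45,0.12],[0.16,-0.49,0.12],[0.17,-0.53,0.12],[0.17,-0.56,0.12],[0.17,-0.6,0.12],[0.17,-0.6,0.12],[0.17,-0.6,0.12],[0.17,-0.6,0.12]], rot=[[0,0,0],[0,0,0],[0,0,0],[0,0,0],[0,0,0],[0,0,0],[0,0,0],[0,0,0],[0,0,0],[0,0,0],[0,0,0],[0,0,0],[0,0,0],[0,0,0],[0,0,0],[0,0,0],[0,0,0],[0,0,0],[0,0,0],[0,0,0]], grip=1)

```text
time: 2.87
ee_pos: [0.3982, -0.0175, 0.3181]
eef_rot: [0.186, 0.983, 0.0, 0.0]
ft_force: [0.5, -0.4, -0.5]
width: 0.087
grip_force: 0.0
```

Run:
```python
from h import *
im=snap("wrist","w1")
for n in("offcut_center","stub","shaft_top","groove"):
    for d in r.spot_point(n,"wrist")[:2]: print(n,W("wrist",d["at"]),round(d["conf"],2))
p=proj("wrist",[.471,-.019,.115]).round().astype(int);print(p)
c=im[max(0,p[1]-80):p[1]+80,p[0]-100:p[0]+100];print(max(0,p[1]-80),p[0]-100)
cv2.imwrite("pics/w1c.png",cv2.cvtColor(cv2.resize(c,None,fx=3.5,fy=3.5,interpolation=3),4))
```

```text
offcut_center [ 0.4694 -0.0186  0.1139] 0.87
stub [ 0.468  -0.0196 -0.003 ] 0.91
shaft_top [ 0.4749 -0.0205  0.0969] 0.95
groove [ 0.4684 -0.0177  0.0635] 0.72
[270 212]
132 170
```

View pics/w1c.png

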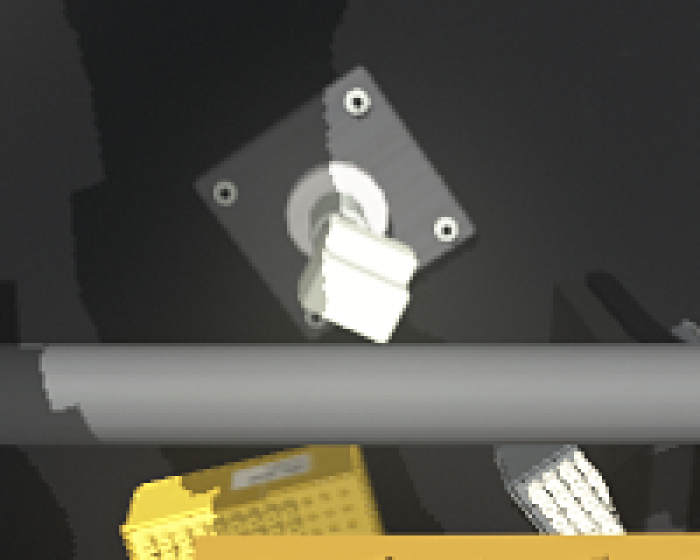

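Run:
```python
from h import *
P=lambda u,v,z:atz("wrist",170+u/3.5,132+v/3.5,z)
for u,v,x,y,z in((385,343,18,-15,.132),(408,290,18,7,.132),(417,262,18,17,.118),(328,222,-18,17,.118)):
    w=P(u,v,z);a=np.radians(44);print(w,w[:2]-R.from_euler("z",a).as_matrix()[:2,:2]@np.array([x,y])/1e3)
c=[P(u,v,.012) for u,v in((195,183),(362,67),(475,232),(310,337))];print(np.array(c),np.mean(c,0),(c[0]+c[2])/2,(c[1]+c[3])/2)
```

```text
[ 0.4938 -0.0145  0.132 ] [ 0.4705 -0.0163]
[0.4772 0.0006 0.132 ] [ 0.4691 -0.0169]
[0.4731 0.0074 0.118 ] [ 0.4719 -0.0173]
[ 0.4458 -0.0186  0.118 ] [ 0.4705 -0.0183]
[[ 0.4345 -0.0777  0.012 ]
 [ 0.4114  0.016   0.012 ]
 [ 0.5064  0.0391  0.012 ]
 [ 0.5279 -0.0548  0.012 ]] [ 0.4701 -0.0194  0.012 ] [ 0.4704 -0.0193  0.012 ] [ 0.4697 -0.0194  0.012 ]
```

Call:
arm_command(xyz=[[0.02,0,-0.02],[0.05,0,-0.04],[0.072,0,-0.07],[0.072,0,-0.1],[0.072,0,-0.13],[0.072,0,-0.16],[0.072,0,-0.18],[0.072,0,-0.2],[0.072,0,-0.21],[0.072,0,-0.218],[0.072,0,-0.218]], rot=[[0,0,-0.1],[0,0,-0.2],[0,0,-0.3],[0,0,-0.4],[0,0,-0.43],[0,0,-0.43],[0,0,-0.43],[0,0,-0.43],[0,0,-0.43],[0,0,-0.43],[0,0,-0.43]])

```text
time: 4.03
ee_pos: [0.4697, -0.0179, 0.099]
eef_rot: [0.391, 0.92, -0.001, -0.001]
ft_force: [0.5, 0.2, 1.3]
width: 0.0873
grip_force: 0.0
```

Call:
arm_command(xyz=[[0,0,0],[0,0,0],[0,0,0],[0,0,0],[0,0,0],[0,0,0],[0,0,0],[0,0,0]], rot=[[0,0,0],[0,0,0],[0,0,0],[0,0,0],[0,0,0],[0,0,0],[0,0,0],[0,0,0]], grip=0.2, squeeze=10)

```text
time: 4.7
ee_pos: [0.4702, -0.0181, 0.1]
eef_rot: [0.391, 0.92, 0.0, 0.0]
ft_force: [0.7, -0.2, -0.1]
width: 0.042
grip_force: 0.0
```

Call:
arm_command(xyz=[[0,0,0],[0,0,0],[0,0,0],[0,0,0],[0,0,0.01],[0,0,0.03],[0,0,0.06],[0,0,0.09],[0,0,0.09]], rot=[[0,0,0],[0,0,0],[0,0,0],[0,0,0],[0,0,0],[0,0,0],[0,0,0],[0,0,0],[0,0,0]], grip=0.2, squeeze=10)

```text
time: 5.45
ee_pos: [0.4728, -0.0183, 0.1957]
eef_rot: [0.392, 0.92, 0.002, 0.003]
ft_force: [0.1, 0.2, -0.3]
width: 0.0362
grip_force: 10.0
```

Call:
arm_command(xyz=[[0.003,-0.02,0.0],[0.007,-0.05,0.0],[0.01,-0.085,0.0],[0.014,-0.12,0.0],[0.018,-0.155,0.0],[0.022,-0.19,0.0],[0.025,-0.22,0.0],[0.027,-0.245,-0.01],[0.027,-0.257,-0.03],[0.027,-0.257,-0.06],[0.027,-0.257,-0.09],[0.027,-0.257,-0.11],[0.027,-0.257,-0.12],[0.027,-0.257,-0.12]], rot=[[0,0,0],[0,0,0],[0,0,0],[0,0,0],[0,0,0],[0,0,0],[0,0,0],[0,0,0],[0,0,0],[0,0,0],[0,0,0],[0,0,0],[0,0,0],[0,0,0]])

```text
time: 6.62
ee_pos: [0.4961, -0.2745, 0.0684]
eef_rot: [0.391, 0.92, -0.0, -0.002]
ft_force: [-0.0, 0.5, 0.2]
width: 0.0357
grip_force: 10.0
```

Call:
arm_command(xyz=[[0,0,0],[0,0,0],[0,0,0],[0,0,0],[0,0,0],[0,0,0.01],[0,0,0.03],[0,0,0.06],[0,0,0.1],[0,0,0.14],[0,0,0.18]], rot=[[0,0,0],[0,0,0],[0,0,0],[0,0,0],[0,0,0],[0,0,0],[0,0,0],[0,0,0],[0,0,0],[0,0,0],[0,0,0]], grip=0.62)

```text
time: 7.53
ee_pos: [0.4965, -0.2754, 0.2528]
eef_rot: [0.392, 0.92, 0.0, 0.0]
ft_force: [1.0, 0.2, 0.5]
width: 0.0541
grip_force: 0.0
```

Call:
arm_command(xyz=[[0.0,0.01,0.03],[-0.005,0.04,0.06],[-0.01,0.08,0.09],[-0.02,0.12,0.1],[-0.03,0.16,0.1],[-0.05,0.2,0.1],[-0.06,0.235,0.1],[-0.07,0.27,0.1],[-0.07,0.31,0.1],[-0.07,0.35,0.1],[-0.07,0.39,0.1],[-0.07,0.43,0.1],[-0.07,0.46,0.1],[-0.07,0.48,0.1],[-0.07,0.49,0.1],[-0.07,0.49,0.1],[-0.07,0.49,0.1]], rot=[[0,0,0],[0,0,0.1],[0,0,0.2],[0,0,0.3],[0,0,0.4],[0,0,0.43],[0,0,0.43],[0,0,0.43],[0,0,0.43],[0,0,0.43],[0,0,0.43],[0,0,0.43],[0,0,0.43],[0,0,0.43],[0,0,0.43],[0,0,0.43],[0,0,0.43]], grip=1)

```text
time: 8.95
ee_pos: [0.4275, 0.2137, 0.3504]
eef_rot: [0.186, 0.982, -0.0, 0.0]
ft_force: [0.5, 0.3, 0.0]
width: 0.0871
grip_force: 0.0
```

Run:
```python
from h import *
print(r.read_state()["ee_pos"])
im=snap("wrist","w2")
for n in("pliers","pliers_grip","stand","ring_center"):
    for d in r.spot_point(n,"wrist")[:2]: print(n,W("wrist",d["at"]),round(d["conf"],2))
p=proj("wrist",[.529,.232,.10]).round().astype(int);print(p)
s=snap("side","s2")
for d in r.spot_point("offcut_center","side"): print(W("side",d["at"]),d["conf"])
y0,x0=max(0,p[1]-80),max(0,p[0]-100)
c=cv2.resize(im[y0:y0+160,x0:x0+200],None,fx=3.5,fy=3.5,interpolation=3);print(y0,x0)
i2=cv2.resize(s[180:340,200:300],None,fx=1.5,fy=1.5);c=c[:600,:].copy();c[:i2.shape[0],:i2.shape[1]]=i2
cv2.imwrite("pics/w2c.png",cv2.cvtColor(c,4))
```

```text
[0.4275 0.2137 0.3504]
pliers [0.532  0.2321 0.1111] 0.6
pliers [ 0.4699 -0.0175  0.0967] 0.26
pliers_grip [0.5289 0.2283 0.1685] 0.92
stand [0.565  0.4087 0.0019] 0.75
stand [ 0.4702 -0.0205  0.0002] 0.58
ring_center [0.5317 0.2293 0.0187] 0.66
ring_center [ 0.4697 -0.018   0.0656] 0.37
[287 213]
[ 0.505  -0.2763  0.017 ] 0.43
133 187
```

View pics/w2c.png

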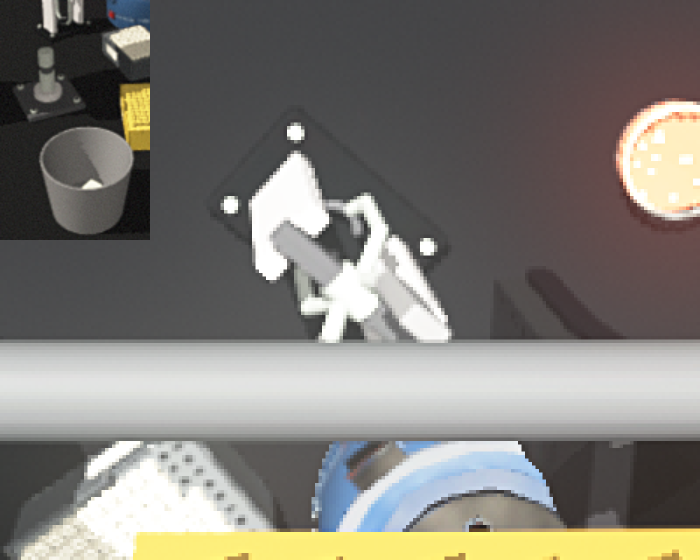

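Run:
```python
from h import *
P=lambda u,v,z:atz("wrist",187+u/3.5,133+v/3.5,z)
c=[P(u,v,.01)[:2] for u,v in((210,200),(295,107),(450,248))];e=c[2]-c[1];f=c[0]-c[1]
print(c,np.linalg.norm(e),np.linalg.norm(f),np.degrees(np.arctan2(e[1],e[0])),np.degrees(np.arctan2(f[1],f[0])),(c[0]+c[2])/2)
s=[P(u,v,.012)[:2] for u,v in((230,204),(295,132),(428,247))];e=s[2]-s[1];f=s[0]-s[1]
print(np.linalg.norm(e),np.linalg.norm(f),np.degrees(np.arctan2(e[1],e[0])),np.degrees(np.arctan2(f[1],f[0])),(s[0]+s[2])/2)
```

```text
[array([0.4945, 0.1794]), array([0.4653, 0.2371]), array([0.5644, 0.286 ])] 0.1105845492983482 0.0646472582810788 26.239904155987315 -63.111665512780945 [0.5295 0.2327]
0.09260078985021683 0.049791933612436785 27.492781860421914 -62.5894425652491 [0.5293 0.2319]
```

Call:
arm_command(xyz=[[0.01,0.002,0],[0.03,0.006,0],[0.06,0.011,0],[0.09,0.016,0],[0.1015,0.0185,-0.01],[0.1015,0.0185,-0.03],[0.1015,0.0185,-0.06],[0.1015,0.0185,-0.09],[0.1015,0.0185,-0.1],[0.1015,0.0185,-0.1],[0.1015,0.0185,-0.1]], rot=[[0,0,0.11],[0,0,0.22],[0,0,0.33],[0,0,0.44],[0,0,0.55],[0,0,0.66],[0,0,0.77],[0,0,0.845],[0,0,0.845],[0,0,0.845],[0,0,0.845]])

```text
time: 10.22
ee_pos: [0.5289, 0.2333, 0.2511]
eef_rot: [-0.232, 0.973, 0.0, 0.0]
ft_force: [0.1, -0.6, 0.3]
width: 0.0868
grip_force: 0.0
```

Run:
```python
from h import *
s=r.read_state();print(s["ee_pos"],s["joint_positions"]);y=R.from_quat(s["eef_rot"]).as_matrix()[:,1];print(np.degrees(np.arctan2(y[1],y[0])))
im=snap("wrist","w3")
for n in("pliers","pliers_grip","ring_center"):
    for d in r.spot_point(n,"wrist")[:1]: print(n,W("wrist",d["at"]),round(d["conf"],2))
cv2.imwrite("pics/w3b.png",cv2.cvtColor(im,4))
```

```text
[0.5289 0.2333 0.2511] [-0.7432  0.2025  0.2932  1.5233 -0.0589  1.424   1.5921]
116.8335610543473
pliers [0.5306 0.2328 0.1091] 0.58
pliers_grip [0.5311 0.2296 0.1671] 0.9
ring_center [ 0.4778 -0.0192  0.0978] 0.66
```

View pics/w3b.png

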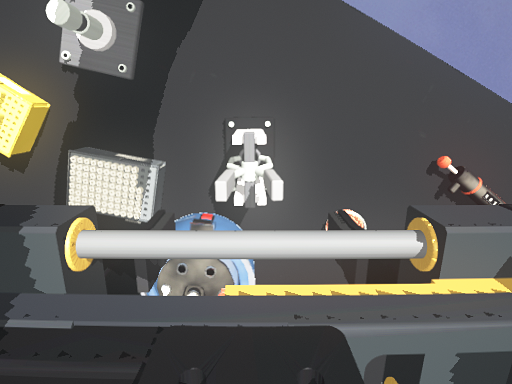

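Call:
arm_command(xyz=[[0.0,-0.001,-0.01],[0.0,-0.001,-0.03],[0.0,-0.001,-0.05],[0.0,-0.001,-0.07],[0.0,-0.001,-0.085],[0.0,-0.001,-0.095],[0.0,-0.001,-0.1],[0.0,-0.001,-0.1]], rot=[[0,0,0],[0,0,0],[0,0,0],[0,0,0],[0,0,0],[0,0,0],[0,0,0],[0,0,0]])

```text
time: 11.08
ee_pos: [0.5284, 0.2322, 0.1492]
eef_rot: [-0.233, 0.972, -0.0, -0.001]
ft_force: [-0.6, -0.1, 0.3]
width: 0.0867
grip_force: 0.0
```

Call:
arm_command(xyz=[[0,0,0],[0,0,0],[0,0,0],[0,0,0],[0,0,0],[0,0,0],[0,0,0],[0,0,0],[0,0,0],[0,0,0],[0,0,0],[0,0,0]], rot=[[0,0,0],[0,0,0],[0,0,0],[0,0,0],[0,0,0],[0,0,0],[0,0,0],[0,0,0],[0,0,0],[0,0,0],[0,0,0],[0,0,0]], grip=0.1, squeeze=40)

```text
time: 12.08
ee_pos: [0.5294, 0.2323, 0.1514]
eef_rot: [-0.233, 0.972, 0.0, 0.001]
ft_force: [-2.4, -2.6, 8.9]
width: 0.0385
grip_force: 40.0
```

Run:
```python
from h import *
im=snap("wrist","w4"); side=snap("side","s4")
s=r.read_state();print(s["width"],s["grip_force"],s["ft_force"],s["torque"],s["ee_pos"])
p=proj("side",[.529,.232,.13]).round().astype(int);print(p)
a=cv2.resize(im[100:260,170:330],(560,560),interpolation=3);b=cv2.resize(side[p[1]-60:p[1]+60,p[0]-25:p[0]+25],(233,560),interpolation=3)
cv2.imwrite("pics/w4b.png",cv2.cvtColor(np.hstack([a,b]),4))
```

```text
0.03880252068319902 40.002098344266415 [-0.3831 -2.0847  9.7729] [-0.4538  0.3492  0.1442] [0.5294 0.2322 0.1513]
[241 161]
```

View pics/w4b.png

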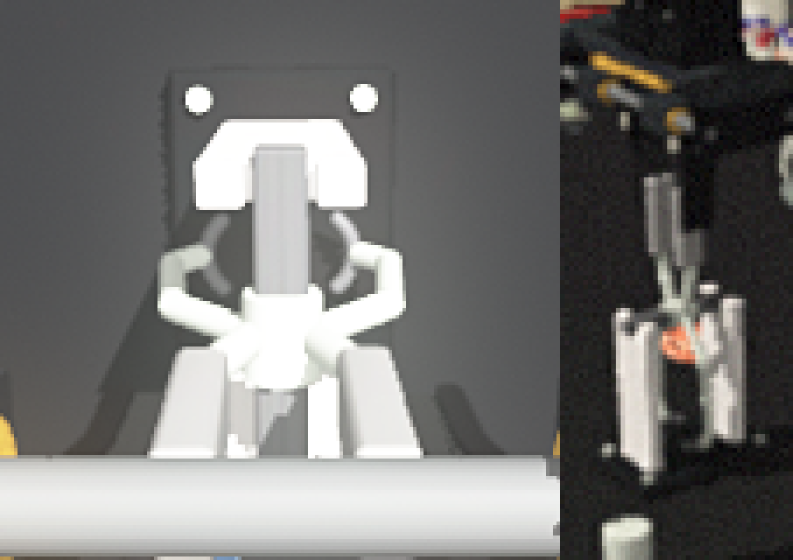

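Call:
arm_command(xyz=[[0,0,0.003],[0,0,0.008],[0,0,0.015],[0,0,0.025],[0,0,0.04],[0,0,0.06],[0,0,0.08],[0,0,0.1],[0,0,0.12],[0,0,0.13],[0,0,0.13],[0,0,0.13]], rot=[[0,0,0],[0,0,0],[0,0,0],[0,0,0],[0,0,0],[0,0,0],[0,0,0],[0,0,0],[0,0,0],[0,0,0],[0,0,0],[0,0,0]])

```text
time: 13.18
ee_pos: [0.5288, 0.2324, 0.2799]
eef_rot: [-0.233, 0.972, 0.0, 0.0]
ft_force: [-0.3, -0.9, -2.0]
width: 0.0384
grip_force: 40.0
```

Run:
```python
from h import *
s=r.read_state();print(s["time"],s["ee_pos"],s["width"],s["ft_force"],s["torque"])
for c in("wrist","side","top"):
    snap(c,"l_"+c)
    for n in("pliers","pliers_grip","ring_center"):
        for d in r.spot_point(n,c)[:1]: print(c,n,W(c,d["at"]),round(d["conf"],2))
```

```text
13.1833 [0.5288 0.2324 0.2799] 0.03839432625423342 [-0.3102 -0.8965 -1.9841] [ 0.0361  0.0468 -0.035 ]
wrist pliers [0.5287 0.2358 0.2359] 0.85
wrist pliers_grip [0.5298 0.2335 0.2338] 0.71
wrist ring_center [0.5307 0.2289 0.1449] 0.78
side pliers_grip [0.5254 0.2327 0.2931] 0.94
side ring_center [0.5275 0.2318 0.1455] 0.97
top pliers [0.5275 0.2333 0.2404] 0.51
top ring_center [0.5272 0.2308 0.1472] 0.51
```

Call:
arm_command(xyz=[[-0.003,-0.01,0.005],[-0.007,-0.03,0.005],[-0.014,-0.06,0.005],[-0.021,-0.09,0.005],[-0.028,-0.12,0.005],[-0.035,-0.15,0.005],[-0.042,-0.18,0.005],[-0.049,-0.21,0.005],[-0.055,-0.235,0.005],[-0.058,-0.248,0.005],[-0.0588,-0.2518,0.005],[-0.0588,-0.2518,0.005],[-0.0588,-0.2518,0.005]], rot=[[0,0,0],[0,0,0],[0,0,0],[0,0,0],[0,0,0],[0,0,0],[0,0,0],[0,0,0],[0,0,0],[0,0,0],[0,0,0],[0,0,0],[0,0,0]])

```text
time: 14.87
ee_pos: [0.4701, -0.0182, 0.2851]
eef_rot: [-0.234, 0.972, 0.0, 0.0]
ft_force: [-0.2, 0.4, -1.7]
width: 0.039
grip_force: 40.0
```

Run:
```python
from h import *
s=r.read_state();print(s["time"],s["ee_pos"],s["width"],s["joint_positions"])
ims={}
for c in("wrist","side","top"):
    ims[c]=snap(c,"m_"+c)
    for n in("pliers","ring_center","shaft_top","stub"):
        for d in r.spot_point(n,c)[:1]: print(c,n,W(c,d["at"]),round(d["conf"],2))
t=np.array([.47,-.0194,.12])
o=[]
for c,k in(("wrist",4),("side",6),("top",6)):
    p=proj(c,t).round().astype(int);h=300//k if c=="wrist" else 270//k//1;w=50 if c=="wrist" else 16
    w=50 if c=="wrist" else 33
    x0,y0=p[0]-w,p[1]-75 if c=="wrist" else p[1]-50; y0=max(y0,0)
    im=ims[c][y0:y0+(150 if c=="wrist" else 100),x0:x0+2*w];print(c,x0,y0,im.shape)
    o.append(cv2.resize(im,(400,600) if c=="wrist" else (198,300),interpolation=3))
cv2.imwrite("pics/m.png",cv2.cvtColor(np.hstack([o[0],np.vstack(o[1:])]),4))
```

```text
14.8667 [ 0.4701 -0.0182  0.2851] 0.03901582086564017 [-0.543  -0.077   0.4614  1.7279  0.0338  1.4825  1.9575]
wrist pliers [ 0.4701 -0.0141  0.2451] 0.92
wrist ring_center [ 0.4699 -0.0211  0.1479] 0.57
wrist shaft_top [ 0.4717 -0.0206  0.0978] 0.64
wrist stub [ 0.4705 -0.0213  0.0012] 0.9
side pliers [ 0.475  -0.0214  0.2427] 0.95
side ring_center [ 0.466  -0.0173  0.147 ] 0.97
side shaft_top [ 0.4706 -0.0184  0.0994] 0.64
side stub [ 0.4706 -0.0208 -0.001 ] 0.78
top ring_center [ 0.4722 -0.0192  0.1016] 0.75
top shaft_top [ 0.4764 -0.0187  0.1012] 0.59
top stub [ 0.4699 -0.0147  0.0063] 0.59
wrist 201 92 (150, 100, 3)
side 196 156 (100, 66, 3)
top 248 164 (100, 66, 3)
```

View pics/m.png

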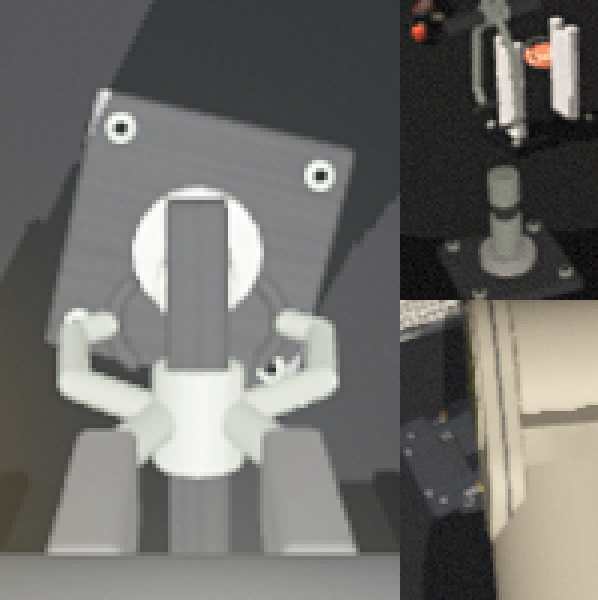

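Run:
```python
from h import *
s=r.read_state();q=R.from_quat(s["eef_rot"]).as_matrix();e=np.array(s["ee_pos"])
def tool(u,v,z): return (q.T@(atz("wrist",u,v,z)-e))*1e3
for z in(.243,.247,.25): print("bar end",z,tool(250.5,142,z),tool(250.5,141.5,z))
print("ring row172",tool(250,172,.147),"L",tool(227.75,172,.147),"R",tool(272.25,172,.147))
print("flange c",tool(250.5,155,.026),"top",tool(250.5,92+187/4,.026))
print("stub meas",q.T@(np.array([.4701,-.0194,.026])-e)*1e3)
g=cv2.cvtColor(cv2.imread("pics/m_wrist.png"),6);print(g[158:188,224:244])
print(g[136:146,244:256]);
print(g[158:188,256:278])
```

```text
bar end 0.243 [42.5924 -0.6296 41.9672] [42.9662 -0.629  41.9672]
bar end 0.247 [43.009  -0.6226 37.9672] [43.3762 -0.622  37.9672]
bar end 0.25 [43.3214 -0.6174 34.9672] [43.6837 -0.6167 34.9672]
ring row172 [ -0.0094  -1.4002 137.9656] L [  0.0279 -25.676  137.9639] R [ -0.0411  22.8736 137.9674]
flange c [  0.8485  -1.0424 258.9657] top [ 24.7212  -1.0004 258.9665]
stub meas [ -0.1988  -0.0604 258.9657]
[[133 133 132 131 131 130 132 131 129 126 190 246 250 248 248 249 237 228
  176 121]
 [132 134 133 133 132 131 133 132 131 127 164 244 251 249 249 249 236 240
  195 121]
 [130 130 131 131 131 132 133 133 128 122 128 235 253 251 250 248 235 244
  200 120]
 [129 129 129 129 130 131 132 129 125 121 115 179 248 252 250 245 236 248
  206 120]
 [132 131 131 130 129 130 126 122 127 132 126 109 231 252 250 245 244 252
  205 120]
 [134 133 132 132 132 126 122 125 136 137 128 114 199 248 251 245 245 251
  199 120]
 [133 132 133 133 132 123 124 134 138 131 122 119 152 230 250 245 243 248
  194 119]
 [133 133 132 133 126 123 131 138 133 123 121 128 128 164 229 242 242 247
  197 119]
 [132 131 
[... 4462 characters left out ...]
6 132 135 127 124 128 130 130
  127 156 141 158]
 [130 122 151 153 136 133 135 135 127 126 134 135 128 149 201 172 128 126
  163 200 143 158]
 [130 120 181 197 176 152 136 135 125 126 133 131 112 156 242 220 144 163
  206 202 130 157]
 [127 115 186 215 212 182 141 133 125 131 141 120  81 101 235 236 194 209
  218 181 110 155]
 [161 166 203 220 225 202 150 129 128 199 191 108  56  46 222 234 216 219
  208 166 152 187]
 [224 230 230 228 231 211 154 128 130 212 236 195 138 143 233 225 204 213
  204 192 206 218]
 [241 240 235 231 232 210 155 131 129 153 213 240 226 219 231 213 204 211
  215 220 224 226]
 [242 238 233 230 231 209 155 130 131 127 151 213 229 224 216 214 220 222
  224 226 226 228]]
```

Call:
arm_command(xyz=[[0,0,-0.01],[0,0,-0.02],[0,0,-0.028],[0,0,-0.034],[0,0,-0.04],[0,0,-0.045],[0,0,-0.05],[0,0,-0.05]], rot=[[0,0,0],[0,0,0],[0,0,0],[0,0,0],[0,0,0],[0,0,0],[0,0,0],[0,0,0]])

```text
time: 16.28
ee_pos: [0.4695, -0.0195, 0.234]
eef_rot: [-0.233, 0.972, 0.0, -0.001]
ft_force: [0.3, 0.4, -1.6]
width: 0.0386
grip_force: 40.0
```

Call:
arm_command(xyz=[[0,0,-0.004],[0,0,-0.008],[0,0,-0.012],[0,0,-0.016],[0,0,-0.02],[0,0,-0.024],[0,0,-0.028],[0,0,-0.03],[0,0,-0.03]], rot=[[0,0,0],[0,0,0],[0,0,0],[0,0,0],[0,0,0],[0,0,0],[0,0,0],[0,0,0],[0,0,0]])

```text
time: 17.03
ee_pos: [0.4696, -0.0195, 0.2044]
eef_rot: [-0.233, 0.972, 0.0, -0.0]
ft_force: [1.3, -0.0, -1.7]
width: 0.0386
grip_force: 40.0
```

Run:
```python
from h import *
s=r.read_state();print(s["time"],s["ee_pos"],s["width"],s["ft_force"],s["torque"])
for c in("wrist","side"):
    im=snap(c,"g_"+c)
    for n in("pliers","ring_center","shaft_top","groove","pliers_grip","stub"):
        for d in r.spot_point(n,c)[:1]: print(c,n,W(c,d["at"]),round(d["conf"],2))
t=[.47,-.0194,.08];p=proj("side",t).round().astype(int);print(p,[proj("side",[.47,-.0194,z]) for z in(.06,.067,.074,.1)])
a=cv2.resize(im[p[1]-40:p[1]+35,p[0]-30:p[0]+30],(480,600),interpolation=3);print(p[1]-40,p[0]-30)
w=cv2.resize(cv2.imread("pics/g_wrist.png")[..., ::-1][110:200,210:290],(320,360),interpolation=3)
c=np.zeros((600,800,3),np.uint8);c[:,:480]=a;c[:360,480:]=w
cv2.imwrite("pics/g.png",cv2.cvtColor(c,4))
```

```text
17.0333 [ 0.4696 -0.0195  0.2044] 0.038577873625841856 [ 1.2585 -0.0264 -1.7229] [ 0.0529 -0.0006 -0.0599]
wrist pliers [ 0.4728 -0.0186  0.1652] 0.75
wrist ring_center [ 0.4706 -0.0211  0.0698] 0.62
wrist shaft_top [ 0.475  -0.0225  0.0978] 0.86
wrist groove [ 0.4723 -0.0216  0.0987] 0.28
wrist pliers_grip [ 0.4695 -0.0207  0.221 ] 0.73
wrist stub [ 0.4695 -0.0223  0.0024] 0.84
side pliers [ 0.4741 -0.0211  0.1617] 0.62
side ring_center [ 0.4706 -0.0167  0.0692] 0.82
side shaft_top [ 0.4688 -0.0215  0.0982] 0.79
side groove [ 0.4726 -0.0189  0.0674] 0.56
side pliers_grip [ 0.4672 -0.0197  0.2233] 0.63
side stub [ 0.4717 -0.0205 -0.0045] 0.73
[230 220] [array([230.2874, 226.6101]), array([230.1493, 224.2714]), array([230.0104, 221.9165]), array([229.4871, 213.0258])]
180 200
```

View pics/g.png

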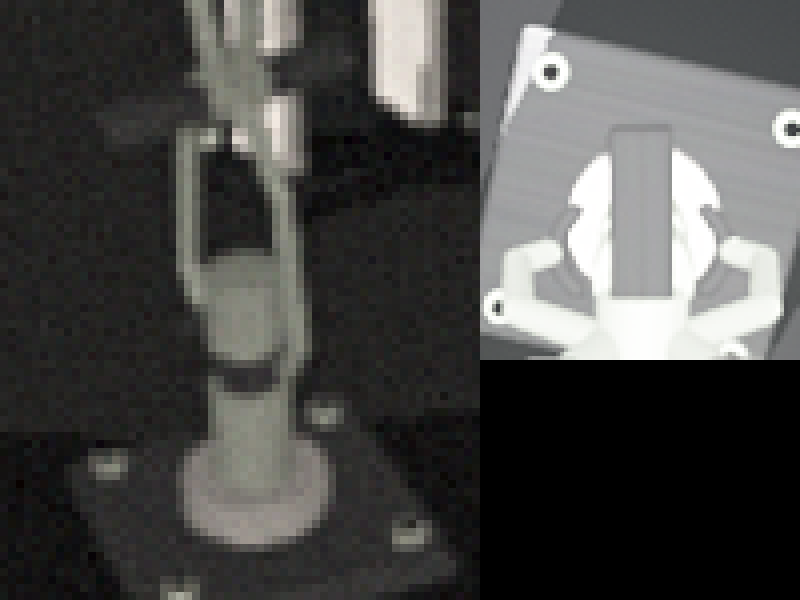

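Call:
arm_command(xyz=[[0,0,-0.002],[0,0,-0.004],[0,0,-0.004],[0,0,-0.004],[0,0,-0.004],[0,0,-0.004]], rot=[[0,0,0],[0,0,0],[0,0,0],[0,0,0],[0,0,0],[0,0,0]])

```text
time: 18.23
ee_pos: [0.4699, -0.0194, 0.201]
eef_rot: [-0.233, 0.972, 0.0, 0.0]
ft_force: [-0.7, 0.0, -2.2]
width: 0.0387
grip_force: 40.0
```

Run:
```python
from h import *
s=r.read_state();print(s["time"],s["ee_pos"],s["width"],s["ft_force"],s["torque"])
for c in("wrist","side"):
  for _ in range(2):
    im=snap(c,"h_"+c)
    for n in("pliers","ring_center","pliers_grip"):
        for d in r.spot_point(n,c)[:1]: print(c,n,W(c,d["at"]),round(d["conf"],2))
```

```text
18.2333 [ 0.4699 -0.0194  0.201 ] 0.038740695747354795 [-0.721   0.0175 -2.1691] [ 0.072  -0.0059 -0.021 ]
wrist pliers [ 0.4694 -0.0185  0.159 ] 0.7
wrist ring_center [ 0.472  -0.0203  0.0699] 0.91
wrist pliers_grip [ 0.4702 -0.0212  0.2188] 0.61
wrist pliers [ 0.4732 -0.0198  0.1612] 0.78
wrist ring_center [ 0.4723 -0.0208  0.0691] 0.95
wrist pliers_grip [ 0.4731 -0.0225  0.22  ] 0.74
side pliers [ 0.623  -0.1194 -0.0017] 0.73
side ring_center [ 0.4648 -0.0181  0.0681] 0.67
side pliers_grip [ 0.4674 -0.0185  0.2178] 0.65
side pliers [ 0.4749 -0.0225  0.1584] 0.59
side ring_center [ 0.4661 -0.0182  0.069 ] 0.92
side pliers_grip [ 0.4695 -0.018   0.2195] 0.61
```

Call:
arm_command(xyz=[[0,0,-0.001],[0,0,-0.002],[0,0,-0.002],[0,0,-0.002],[0,0,-0.002],[0,0,-0.002]], rot=[[0,0,0],[0,0,0],[0,0,0],[0,0,0],[0,0,0],[0,0,0]])

```text
time: 19.53
ee_pos: [0.4699, -0.0194, 0.199]
eef_rot: [-0.233, 0.972, 0.0, -0.0]
ft_force: [-0.4, 0.4, -1.6]
width: 0.0389
grip_force: 40.0
```

Run:
```python
from h import *
s=r.read_state();print(s["time"],s["ee_pos"],s["width"],s["grip_force"],s["ft_force"],s["torque"])
if np.linalg.norm(np.array(s["ft_force"])-[0,0,-2])<3: print(r.close_job())
```

```text
19.5333 [ 0.4699 -0.0194  0.199 ] 0.038900646905183585 39.99933386687189 [-0.3534  0.3872 -1.6174] [ 0.0854 -0.0333  0.0368]
the job is handed in; nothing more can be done
None
```

I handed the job in at 19.5 s: the offcut is in the bin, and the arm is holding the pliers squeezed at 40 N with the ring around the shaft at about 67 mm (groove middle 67 mm), with no contact force on the wrist.

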